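Drive a stretcher-bar pin flush with the spring hammer

TASK

Set the pin that stands proud in the wooden stretcher bar, using the spring hammer on the counter: draw the hammer up by its knob just until its catch holds it (feel for it, and do not haul hard into the buffer beyond) and let go, push the bar fully home along its channel under the raised hammer, then press the trip paddle so that the hammer fires and drives the pin flush. Leave the other things on the counter where they are.

Things in the scene. Friction and masses are not known exactly. Their poses are not given: they have to be found in the camera images.
- press: Bench spring hammer, bolted down: steel base plate 250 x 120 x 12 mm (x -160 to +90 mm), a grey column at its far end, a grey head 85 x 70 mm (heights 98 to 176 mm) overhanging the plate. Origin: on the counter under the hammer's axis; z up; x along the bar's channel towards its stop and the column; y to the side where the trip paddle sticks out.
- hammer: Sprung hammer sliding straight up and down through the head. Its black knob: a round neck 22 mm across, 40 mm tall, under a cap 34 mm across, 12 mm thick. Origin: middle of the neck, on the axis, 200 mm above the counter when down (neck 180 to 220 mm). Its foot (16 mm across) is then 35.5 mm above the counter and bars the way of the stretcher bar.
- buffer (a joint): Compression of the buffer inside the head, m: 0 while the hammer does not press on it, 4 N per mm. More than 3 mm (12 N on top of the spring) is hauling too hard; its own end of travel is 8 mm.
- trip: The trip paddle: a steel lever that sticks out level to the side (+y of the press) from the head, with a black pad 32 x 30 mm at its end. Origin at its hinge, 152 mm above the counter. Pressed down it turns up to 0.42 rad, against about 1 to 3 N at the pad, and lets the hammer go after about 0.2 rad (12 mm at the pad); it springs back.
- trip_pad (a point): Middle of the pad's upper face, 58 mm out from the hinge, 157 mm above the counter.
- bar: Pale wooden stretcher bar 150 x 40 x 24 mm, about 0.12 kg, lying loose in the channel on the base plate (its underside 12 mm above the counter), short of the stop; its near end sticks out of the rails towards the robot. Origin: centre of its underside; x along it towards the stop, z up.
- pin: Steel pin 8 mm across, upright in the bar 50 mm beyond its middle (25 mm from its far end). Origin: centre of its top face, 30 mm above the bar's underside at the start (6 mm proud) and 24 mm when flush. It takes a blow or some 16 N to move it.
- home (a point): On the press: where the bar's origin is once the bar is fully home and its pin under the hammer (press x = -50 mm, 12 mm above the counter). The channel: two steel rails on the plate, 10 mm high, 43 mm apart, from x = -100 to +25 mm of the press, ended by a stop face at x = +25 mm.
- spare_bar: Bystander: a finished stretcher bar of the same size, no pin standing proud, lying on the counter beside the press. Origin: centre of its underside.
- jar: Bystander: jar, 52 mm across, 65 mm tall, on the other side of the press. Origin: centre of its underside.
- tape: Bystander: roll of tape lying flat, 84 mm across, 24 mm high. Origin: centre of its underside.
- pencil_cup: Bystander: white cup, 72 mm across, 95 mm tall. Origin: centre of its underside.
- paint_box: Bystander: flat blue tin 120 x 75 x 22 mm. Origin: centre of its underside.
- brush: Bystander: a flat paint brush lying on the counter at the left, its origin under its middle.
- varnish: Bystander: bottle 48 mm across, 110 mm tall. Origin: centre of its underside.
- knob (a point): Middle of the knob's neck (same point as the hammer's origin). Drawing up takes about 7 N at first plus 0.15 N per mm. After 21 to 46 mm (set by a hidden screw, different each time) a catch in the head snaps under the hammer (1 to 3 N extra while it rides over); 2 mm farther it meets a sprung buffer, which adds 4 N per mm. Let go, it rests on the catch; if not caught it falls back.
There are look-alikes about, which are no part of the job. Leave any red or yellow look-alike of the bar alone.

How it is judged:
By the outcome, as a careful person would: the job done as asked, in the order asked, and still so for the second after the job is handed in, with the robot touching nothing.
It also fails if it takes over 70 s, if anything falls off the work surface, if the arm or the gripper's body presses on something with over 40 N, if the wrist force passes 120 N, or if a joint passes its speed limit or range.

ROBOT

A 6-joint arm with a two-finger parallel gripper is mounted at the origin on the work surface. World frame = base frame: x ahead of the robot, y to its left, z up, the work surface at z = 0. Lengths are in m, angles in rad, forces in N, time in s.
With the tool pointing down it reaches from about 0.35 to 0.875 m from the base axis. Payload 4.2 kg.
Tool frame: the origin (TCP) lies midway between the tips of the shut fingers; the grasp point (between the pads) lies 19 mm behind it; z points along the fingers, y is the direction in which the jaws open and shut (so a half turn about z gives the same grasp; the last joint's range is limited). The gripper opens to 85 mm and grips with 20 to 120 N. Pads are 22 mm wide; open, the fingers measure 114 mm over their backs; the gripper's body (76 mm by 85 mm) begins 54 mm behind the grasp point. The pads swing forward as they close: fully open they stand 13 mm farther back than shut.
Start: joints at [-0.978, 0.385, 0.008, 0, -1.194, -0.259], TCP at [0.205, -0.59, 0.231] pointing down, gripper open.
Joint ranges: [-3.14, 3.14], [-1.21, 2.06], [-1.07, 1.41], [-3.16, 2.05], [-2.99, -0.16], [-3.1, 3.1]. Speed limits (rad/s): [2.79, 2.79, 3.14, 3.14, 3.14, 3.14].

INTERFACE

Orientations are given as a 3x3 rotation matrix whose columns are the frame's x, y, z axes.
In Python, from plant import arm, eyes gives the robot as it stands.
- The arm moves only by the tool arm_command, never from a script. Its arguments are lists of equal length, an entry for each row: "turn": the turn, a rotation vector about the tool's x, y, z in degrees, a list of three; "slide": the shift along the tool's x, y, z in mm, a list of three; "jaw": the finger opening in mm, from 0 to 85.4. A call has 1 to 5 rows; each row is the pose to reach, as a shift and turn from the pose commanded when the call began, along the tool's axes at that moment; what a row does not reach only later rows make up. A row lasts 1/10 s, in which the tool goes at most 50 mm and 8.59 degrees, less where a joint would pass 70% of its speed; a pose out of reach is approached as far as the arm can. A call with a gripper value outside its range is refused whole. The fingers move at their own pace and stop on an object; "force" is the grip in N (left out, the last holds). Time passes only in rows, so rows that repeat a pose let the fingers close. It gives the time, the measured TCP pose, the force and the opening at its end, in the units of the state.
- arm.read_state(): the state, without advancing time (a new reading comes with each control period).
- eyes.get_image(name): name is "scene" or "top" or "wrist"; returns a dict with "pixels" (480x640x3 uint8, blue, green, red), "range_z" (480x640 float32, m along the optical axis (not along the pixel's ray), 0 where there is no reading), "fx", "fy", "cx", "cy" (pixels), "k1" (the pictures are not rectified: a ray, as slopes to the right and down, at radius r is drawn at 1 + k1 r^2 times it, then the intrinsics apply), "rvec" (rotation vector, rad) and "tvec" (3), from world to camera coordinates, as OpenCV has them. Camera axes: x right, y down, z forward; pixel columns grow to the right and rows downward; lengths in m; the calibration is good to about 2 mm. A picture is of the moment at which its call begins.
- arm.job_done(): hands the job in, once; it reports no verdict.
The state is a dict: "clock": time; "joints": joint angles; "joint_vel": joint speeds; "joint_torque": joint torques, N m; "tcp_pos": TCP position; "tool_rot": TCP orientation; "wrist_force": force on the tool from outside, world axes, zero at the start; "torque": the same for the moment, N m; "finger_gap": finger opening in m.
Only numpy, scipy, OpenCV 4.12 (cv2) and the standard library are available. Lean on these libraries where they do the work, as an engineer would, in place of code of your own. Each camera call takes 0.05 s, during which the arm holds its last target. There are 200 camera calls.

## Working session

There is one attempt and no reset: what is moved stays moved. The work goes in short steps, Python scripts to look and compute and a tool call to move; the robot and the scene stay as the last step left them, time stands still between calls to the robot, and variables do not carry over. Pictures are saved under pics/ and viewed, on a budget of 10 in all, crops included, one or two more only if the job needs it, and the job is handed in when it is done.

Besides the shell and the picture viewer there is one more tool, called after "Call:" as a command line: name --argument value ..., lists and objects as JSON in quotes. arm_command: Moves the arm, as the interface text tells. Its arguments: {"type":"object","properties":{"turn":{"type":"array"},"slide":{"type":"array"},"jaw":{"type":"array"},"force":{"type":"number"}},"required":["turn","slide","jaw"]}

```bash
ls; mkdir -p pics
cat > h.py <<'E'
import numpy as np, cv2
from plant import arm, eyes
def grab(n):
    d=eyes.get_image(n); np.savez(''+n+'.npz',**d); return d
def load(n): return dict(np.load(''+n+'.npz'))
def ray(d,u,v):
    k=float(d['k1']); K=np.array([[d['fx'],0,d['cx']],[0,d['fy'],d['cy']],[0,0,1.]])
    xd=np.array([(u-d['cx'])/d['fx'],(v-d['cy'])/d['fy']]); x=xd.copy()
    for _ in range(20): x=xd/(1+k*(x@x))
    R=cv2.Rodrigues(d['rvec'])[0]; c=-R.T@d['tvec'].ravel()
    return c,R.T@np.array([x[0],x[1],1]),x
def atz(d,u,v,z):
    c,r,_=ray(d,u,v); return c+r*(z-c[2])/r[2]
def pt(d,u,v):
    c,r,_=ray(d,u,v); return c+r*float(d['range_z'][int(round(v)),int(round(u))])
def proj(d,P):
    R=cv2.Rodrigues(d['rvec'])[0]; p=R@np.array(P)+d['tvec'].ravel(); x=p[:2]/p[2]
    x=x*(1+float(d['k1'])*(x@x)); return x[0]*d['fx']+d['cx'],x[1]*d['fy']+d['cy'],p[2]
def cloud(d):
    H,W=d['range_z'].shape; v,u=np.mgrid[:H,:W]
    K=np.array([[d['fx'],0,d['cx']],[0,d['fy'],d['cy']],[0,0,1.]],float)
    xd=np.stack([(u-d['cx'])/d['fx'],(v-d['cy'])/d['fy']],-1).astype(float); x=xd.copy()
    for _ in range(20): x=xd/(1+float(d['k1'])*(x**2).sum(-1,keepdims=True))
    z=d['range_z'][...,None]; P=np.concatenate([x*z,z],-1)
    R=cv2.Rodrigues(d['rvec'])[0]; return (P-d['tvec'].ravel())@R
E
python3 - <<'E'
from h import *
for n in('scene','top'):
    d=grab(n); cv2.imwrite(f'pics/{n}0.png',d['pixels']); print(n,-cv2.Rodrigues(d['rvec'])[0].T@d['tvec'].ravel())
s=arm.read_state(); print(s)
E
```

```text
pics
scene [ 1.35232541 -0.43138572  1.06150958]
top [0.22962595 0.00723177 1.85307382]
{'clock': 0.1, 'joints': array([-9.78393890e-01,  3.85459121e-01,  6.80678191e-03, -4.11245403e-04,
       -1.19401594e+00, -2.58631924e-01]), 'joint_vel': array([ 0.00074396, -0.00266043,  0.00461174,  0.00156399, -0.00063266,
        0.00061286]), 'joint_torque': array([-7.72753847e-04, -3.93320310e+01,  1.88927543e+01,  4.19788510e+00,
       -2.60494249e-03,  7.08824743e-06]), 'tcp_pos': array([ 0.20462208, -0.59001988,  0.23036424]), 'tool_rot': array([[-9.44863450e-01, -3.27463787e-01, -7.27961884e-04],
       [-3.27464577e-01,  9.44861805e-01,  1.76646639e-03],
       [ 1.09369605e-04,  1.90745126e-03, -9.99998175e-01]]), 'wrist_force': array([-0.47912986,  0.31973354,  0.27115601]), 'torque': array([-0.0198972 , -0.00292279, -0.00418461]), 'finger_gap': 0.08572258118357161}
```

View pics/scene0.png

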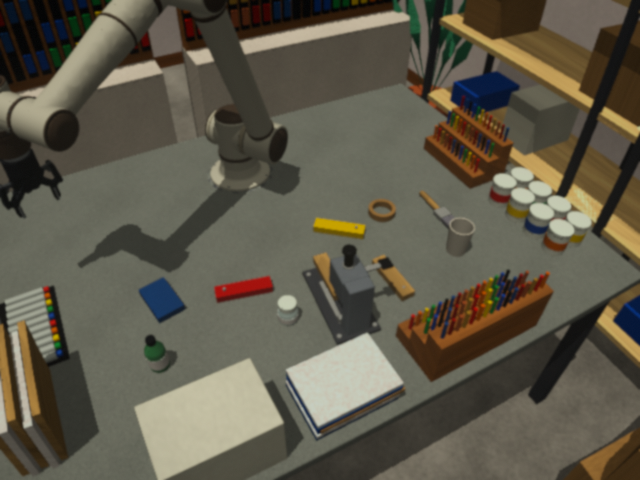

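View pics/top0.png

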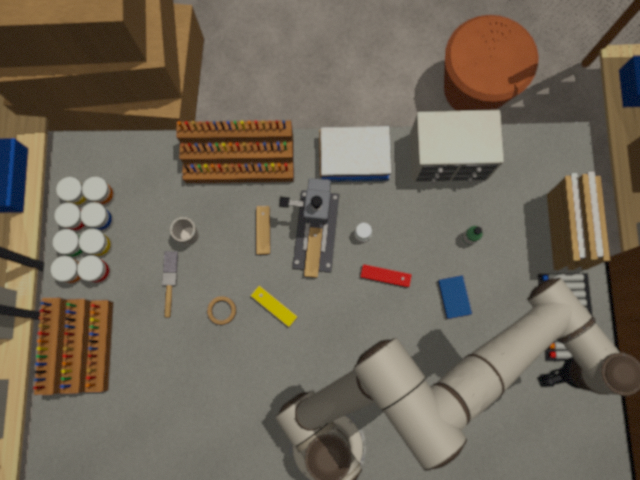

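The scene view shows the press at about (340,290), with its knob at (349,254), the trip pad at (385,262) and the bar at (325,272). In the top view the knob is at (316,202), the pad at (285,202) and the bar at (313,250). Look-alikes in the top view are red (386,276), yellow (273,307) and the loose pale one (262,230), which is the spare. The one meant is the pale bar lying between the rails at (313,250).

Run:
```python
from h import *
d=load('top'); C=cloud(d); s=load('scene'); S=cloud(s)
import itertools
for nm,X,box in(('top',C,(slice(170,285),slice(270,350))),('scene',S,(slice(235,350),slice(295,420)))):
    P=X[box].reshape(-1,3); 
    for a,b in((.225,.245),(.17,.182),(.15,.163),(.03,.039),(.008,.016)):
        q=P[(P[:,2]>a)&(P[:,2]<b)]
        if len(q)>4:
            print(nm,a,b,len(q),q.mean(0).round(4),q.min(0).round(3),q.max(0).round(3),(cv2.minAreaRect(q[:,:2].astype(np.float32)*1000)))
for u,v in((316,202),(285,202),(262,230),(313,270)): print(u,v,pt(d,u,v).round(4))
a=cv2.resize(d['pixels'][165:285,240:400],(800,600),interpolation=cv2.INTER_CUBIC)
cv2.imwrite('pics/crop1.png',a)
```

```text
top 0.225 0.245 105 [0.6695 0.0195 0.2313] [0.654 0.003 0.225] [0.686 0.034 0.242] ((669.6051635742188, 19.568838119506836), (30.470388412475586, 31.12519645690918), 14.273991584777832)
top 0.17 0.182 673 [0.6942 0.0166 0.1757] [ 0.631 -0.021  0.17 ] [0.754 0.055 0.182] ((692.5643920898438, 17.06136703491211), (70.29585266113281, 118.45708465576172), 82.73780059814453)
top 0.15 0.163 202 [0.6826 0.0848 0.1559] [ 0.634 -0.021  0.15 ] [0.736 0.127 0.163] ((685.9189453125, 53.74485778808594), (146.82872009277344, 102.8130111694336), 88.98090362548828)
top 0.03 0.039 496 [0.5986 0.0282 0.0347] [ 0.491 -0.082  0.03 ] [0.802 0.16  0.039] ((646.511962890625, 38.76673126220703), (310.8500671386719, 242.04000854492188), 0.04669889435172081)
top 0.008 0.016 1104 [0.6261 0.0281 0.0116] [ 0.468 -0.083  0.008] [0.826 0.165 0.016] ((646.2459716796875, 45.36878204345703), (244.79666137695312, 356.4057312011719), 87.79021453857422)
scene 0.225 0.245 138 [0.675  0.0173 0.2305] [0.657 0.002 0.225] [0.691 0.034 0.235] ((674.1906127929688, 17.335025787353516), (31.67784881591797, 31.557161331176758), 59
[... 190 characters left out ...]
86610412597656)
scene 0.15 0.163 374 [0.7063 0.0551 0.1563] [ 0.643 -0.022  0.15 ] [0.757 0.127 0.163] ((706.4414672851562, 51.067474365234375), (145.34884643554688, 108.303955078125), 81.83828735351562)
scene 0.03 0.039 465 [0.6131 0.0284 0.0351] [ 0.49  -0.111  0.03 ] [0.866 0.193 0.039] ((665.9270629882812, 67.25209045410156), (296.3702087402344, 274.05810546875), 49.54011535644531)
scene 0.008 0.016 1279 [0.6559 0.0096 0.0122] [ 0.433 -0.111  0.008] [0.851 0.284 0.016] ((618.3214111328125, 92.68708801269531), (307.367919921875, 381.0082702636719), 54.34234619140625)
316 202 [0.6685 0.02   0.2271]
285 202 [0.6883 0.1093 0.1598]
262 230 [0.6383 0.1887 0.0215]
313 270 [0.5087 0.0339 0.0388]
```

View pics/crop1.png

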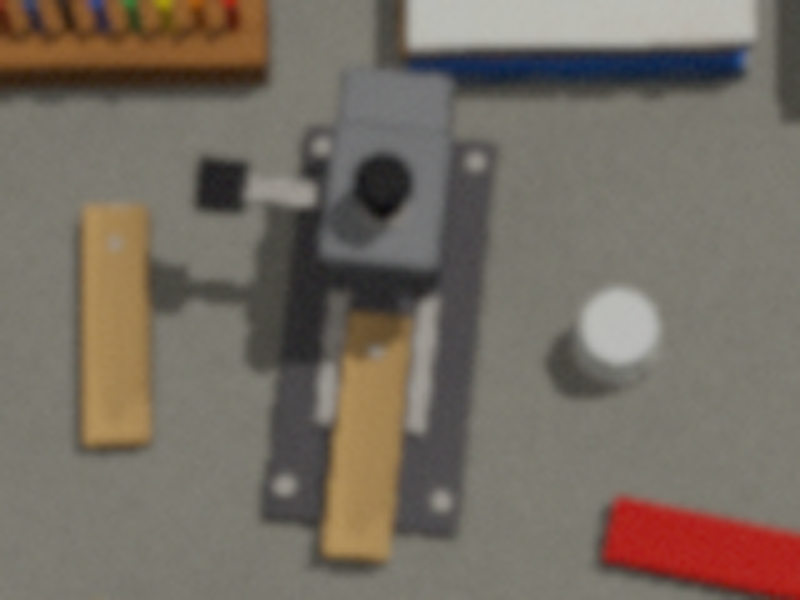

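The crop shows the knob at (382,184), the pad at (222,184), the pin at (377,350) and the bar's near end at (357,555). The bar lies in the rails and has its pin standing proud, so it is the right one. Heights agree: the cap top measures 0.231 m (0.232 expected) and the head 0.176 m.

```bash
cat >> h.py <<'E'
YAW=np.radians(-7.7); A=np.array([.672,.0188]); px=np.array([np.cos(YAW),np.sin(YAW)]); py=np.array([-px[1],px[0]])
def pr(x,y,z): return np.r_[A+px*x+py*y,z]
def inpress(P): q=np.array(P)[:2]-A; return (q@px*1000).round(1),(q@py*1000).round(1),round(P[2]*1000,1)
def go(T,ydir=py):
    s=arm.read_state(); R=s['tool_rot']; p=s['tcp_pos']
    y=np.r_[ydir,0]; y=y/np.linalg.norm(y); y=y*(1 if y@R[:,1]>0 else -1); z=np.array([0,0,-1.]); x=np.cross(y,z)
    rv=cv2.Rodrigues(R.T@np.stack([x,y,z],1))[0].ravel()
    print('slide',(R.T@(np.array(T)-p)*1000).round(1),'turn',np.degrees(rv).round(2),'F',s['wrist_force'].round(2),'p',inpress(p))
E
python3 - <<'E'
from h import *
d=load('top'); f=lambda u,v,z: inpress(atz(d,240+u/5,165+v/5,z))
print('knob',f(382,184,.232),'pad',f(222,184,.157),'pin',f(377,350,.042),'near end L,R',f(322,558,.036),f(388,560,.036), 'far',f(348,312,.036),f(412,312,.036))
print('plate near',f(263,520,.012),f(456,538,.012),'far',f(310,128,.012),f(495,148,.012))
go(pr(0,0,.30))
E
```

```text
knob (np.float64(-4.2), np.float64(-0.5), np.float64(232.0)) pad (np.float64(5.2), np.float64(93.9), np.float64(157.0)) pin (np.float64(-57.1), np.float64(-1.5), np.float64(42.0)) near end L,R (np.float64(-186.3), np.float64(16.4), np.float64(36.0)) (np.float64(-182.9), np.float64(-23.0), np.float64(36.0)) far (np.float64(-34.4), np.float64(19.1), np.float64(36.0)) (np.float64(-29.9), np.float64(-19.7), np.float64(36.0))
plate near (np.float64(-163.9), np.float64(56.1), np.float64(12.0)) (np.float64(-161.4), np.float64(-61.9), np.float64(12.0)) far (np.float64(85.2), np.float64(58.0), np.float64(12.0)) (np.float64(85.6), np.float64(-58.3), np.float64(12.0))
slide [-641.   422.3  -68.9] turn [ 0.11 -0.03 26.81] F [-0.48  0.32  0.27] p (np.float64(-381.6), np.float64(-666.0), np.float64(230.4))
```

Call:
arm_command --turn '[[0, 0, 0], [0, 0, 0], [0, 0, 0], [0, 0, 0], [0, 0, 0]]' --slide '[[0, 0, -50], [-40, 20, -70], [-80, 50, -70], [-120, 80, -70], [-160, 105, -70]]' --jaw '[85, 85, 85, 85, 85]'

```text
clock: 0.6
tcp_pos: [0.3219, -0.4369, 0.3012]
tool_rot: [[-0.945, -0.327, -0.0], [-0.327, 0.945, 0.001], [-0.0, 0.001, -1.0]]
wrist_force: [1.2, -0.3, -0.4]
finger_gap: 0.085
```

Call:
arm_command --turn '[[0, 0, 0], [0, 0, 0], [0, 0, 0], [0, 0, 0], [0, 0, 0]]' --slide '[[-210, 140, 0], [-210, 140, 0], [-210, 140, 0], [-210, 140, 0], [-210, 140, 0]]' --jaw '[85, 85, 85, 85, 85]'

```text
clock: 1.1
tcp_pos: [0.4733, -0.2377, 0.3011]
tool_rot: [[-0.945, -0.328, -0.0], [-0.328, 0.945, 0.0], [0.0, 0.0, -1.0]]
wrist_force: [1.2, -1.2, 0.9]
finger_gap: 0.0852
```

Call:
arm_command --turn '[[0, 0, 8], [0, 0, 16], [0, 0, 24], [0, 0, 26.8], [0, 0, 26.8]]' --slide '[[-210, 140, 0], [-210, 140, 0], [-210, 140, 0], [-210, 140, 0], [-210, 140, 0]]' --jaw '[85, 85, 85, 85, 85]'

```text
clock: 1.6
tcp_pos: [0.6238, -0.0395, 0.3009]
tool_rot: [[-0.991, 0.134, -0.001], [0.134, 0.991, 0.0], [0.001, -0.0, -1.0]]
wrist_force: [0.9, -1.0, -0.2]
finger_gap: 0.0852
```

```bash
sed -i 's/A=np.array(\[.672/A=np.array([.669/' h.py
python3 - <<'E'
from h import *
go(pr(0,0,.30))
d=grab('wrist'); cv2.imwrite('pics/w1.png',d['pixels'])
C=cloud(d)
m=(C[...,2]>.225)&(C[...,2]<.24)&(abs(C[...,0]-.669)<.08)&(abs(C[...,1]-.019)<.08)
q=C[m]; print(len(q)); 
if len(q)>5: print(cv2.minEnclosingCircle(q[:,:2].astype(np.float32)*1000), q[:,2].mean())
E
```

```text
slide [-37.   63.8   0.9] turn [-0.01 -0.05 -0.01] F [ 0.9  -1.   -0.23] p (np.float64(-37.0), np.float64(-63.8), np.float64(300.9))
2177
((669.0446166992188, 18.84636878967285), 17.236839294433594) 0.23013356378682154
```

View pics/w1.png

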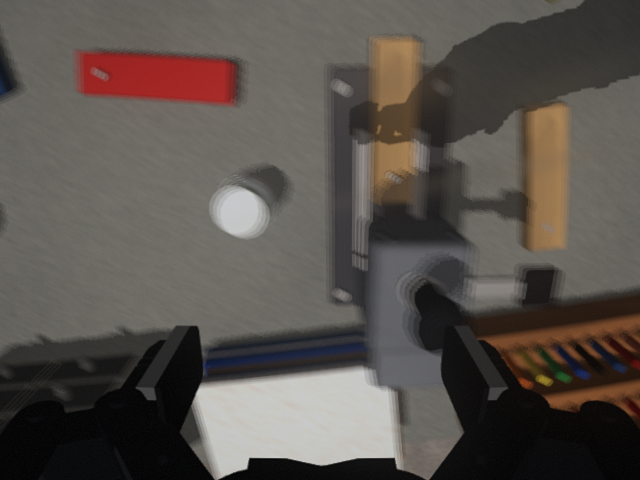

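The wrist view shows the knob cap at about (435,300), the pad at (540,285) and the bar's near end at (397,40). The depth circle fit gives the axis at (0.6690, 0.0188) with radius 17.2 mm, against 17 mm given.

Call:
arm_command --turn '[[0, 0, 0], [0, 0, 0], [0, 0, 0], [0, 0, 0], [0, 0, 0]]' --slide '[[-20, 34, 0], [-37, 63.8, 0], [-37, 63.8, 0], [-37, 63.8, 0], [-37, 63.8, 0]]' --jaw '[85, 85, 85, 85, 85]'

```text
clock: 2.15
tcp_pos: [0.6677, 0.0162, 0.3012]
tool_rot: [[-0.991, 0.134, -0.001], [0.134, 0.991, -0.0], [0.001, -0.0, -1.0]]
wrist_force: [-0.9, -1.1, 0.7]
finger_gap: 0.0852
```

Run:
```python
from h import *
go(pr(0,0,.183))
```

```text
slide [ -1.    2.8 118.2] turn [-0.02 -0.04 -0.01] F [-0.93 -1.05  0.73] p (np.float64(-0.9), np.float64(-2.7), np.float64(301.2))
```

Call:
arm_command --turn '[[0, 0, 0], [0, 0, 0], [0, 0, 0], [0, 0, 0], [0, 0, 0]]' --slide '[[-1, 2.8, 40], [-1, 2.8, 75], [-1, 2.8, 75], [-1, 2.8, 75], [-1, 2.8, 75]]' --jaw '[85, 85, 85, 85, 85]'

```text
clock: 2.65
tcp_pos: [0.6709, 0.019, 0.2295]
tool_rot: [[-0.991, 0.134, 0.005], [0.134, 0.991, 0.0], [-0.005, 0.001, -1.0]]
wrist_force: [0.5, -0.1, 0.5]
finger_gap: 0.0849
```

Run:
```python
from h import *
go(pr(0,0,.183))
```

```text
slide [ 2.  -0.5 46.4] turn [0.05 0.28 0.01] F [ 0.5  -0.13  0.53] p (np.float64(1.8), np.float64(0.5), np.float64(229.5))
```

Call:
arm_command --turn '[[0, 0, 0], [0, 0, 0], [0, 0, 0], [0, 0, 0], [0, 0, 0]]' --slide '[[0, 0, 14], [0, 0, 28], [0, 0, 42], [0, 0, 43], [0, 0, 43]]' --jaw '[85, 85, 85, 85, 85]'

```text
clock: 3.15
tcp_pos: [0.6694, 0.0194, 0.1823]
tool_rot: [[-0.991, 0.133, -0.002], [0.133, 0.991, -0.001], [0.002, -0.001, -1.0]]
wrist_force: [-0.3, -0.3, -0.3]
finger_gap: 0.0846
```

Call:
arm_command --turn '[[0, 0, 0], [0, 0, 0], [0, 0, 0]]' --slide '[[0, 0, 0], [0, 0, 0], [0, 0, 0]]' --jaw '[85, 60, 50]'

```text
clock: 3.45
tcp_pos: [0.67, 0.0196, 0.1839]
tool_rot: [[-0.991, 0.133, 0.001], [0.133, 0.991, 0.0], [-0.001, 0.0, -1.0]]
wrist_force: [0.1, -0.7, 0.8]
finger_gap: 0.0585
```

Run:
```python
from h import *
go(pr(0,0,.183))
```

```text
slide [ 0.8 -0.9  0.9] turn [0.02 0.06 0.03] F [ 0.06 -0.66  0.78] p (np.float64(0.8), np.float64(0.9), np.float64(183.9))
```

Well centred. I'll close gently onto the neck.

Call:
arm_command --turn '[[0, 0, 0], [0, 0, 0], [0, 0, 0], [0, 0, 0], [0, 0, 0]]' --slide '[[0, -0.9, 0], [0, -0.9, 0], [0, -0.9, 0], [0, -0.9, 0], [0, -0.9, 0]]' --jaw '[40, 25, 15, 15, 15]' --force 50

```text
clock: 3.95
tcp_pos: [0.6696, 0.0187, 0.1839]
tool_rot: [[-0.991, 0.133, 0.001], [0.133, 0.991, 0.0], [-0.001, 0.0, -1.0]]
wrist_force: [-1.0, -0.5, 3.1]
finger_gap: 0.0297
```

Call:
arm_command --turn '[[0, 0, 0], [0, 0, 0], [0, 0, 0]]' --slide '[[0, 0, 0], [0, 0, 0], [0, 0, 0]]' --jaw '[15, 15, 15]'

```text
clock: 4.25
tcp_pos: [0.6697, 0.0187, 0.1839]
tool_rot: [[-0.991, 0.133, 0.001], [0.133, 0.991, -0.0], [-0.001, -0.0, -1.0]]
wrist_force: [-1.7, 1.4, 4.8]
finger_gap: 0.0299
```

Gap is 30 mm where a 22 mm neck was expected, so I'll look.

Run:
```python
from h import *
d=grab('scene'); a=cv2.resize(d['pixels'][215:305,290:410],(800,600),interpolation=cv2.INTER_CUBIC); 
w=grab('wrist'); b=cv2.resize(w['pixels'],(800,600))
cv2.imwrite('pics/g1.png',cv2.resize(np.vstack([a,b]),(450,600),interpolation=cv2.INTER_AREA))
go(pr(0,0,.183))
```

```text
slide [0.7 0.  0.9] turn [0.01 0.04 0.03] F [-1.28  1.17  5.79] p (np.float64(0.7), np.float64(-0.0), np.float64(183.9))
```

View pics/g1.png

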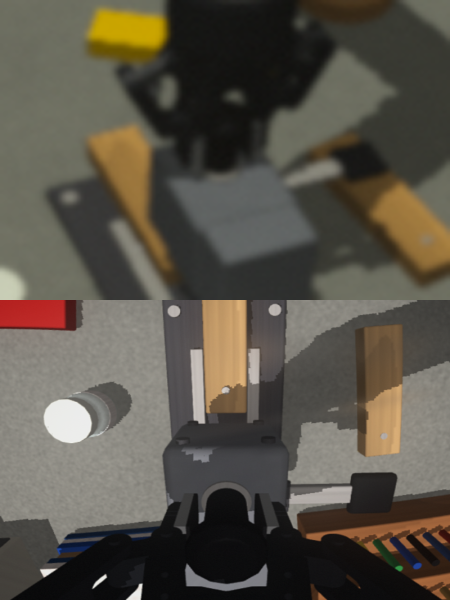

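The scene crop shows the fingers around the knob with their upper pads against the cap rim. The wrist view shows them over the cap at about (225,530). I'll open, go about 6 mm lower (still clear of the head top at 176 mm) and close again.

Call:
arm_command --turn '[[0, 0, 0], [0, 0, 0], [0, 0, 0], [0, 0, 0], [0, 0, 0]]' --slide '[[0, 0, 0], [0, 0, 0], [0, 0, 0], [0, 0, 3], [0, 0, 6]]' --jaw '[55, 55, 55, 55, 55]'

```text
clock: 4.85
tcp_pos: [0.6694, 0.0186, 0.1767]
tool_rot: [[-0.991, 0.134, -0.0], [0.134, 0.991, 0.0], [0.0, -0.0, -1.0]]
wrist_force: [0.1, 0.4, 0.3]
finger_gap: 0.0548
```

Call:
arm_command --turn '[[0, 0, 0], [0, 0, 0], [0, 0, 0], [0, 0, 0], [0, 0, 0]]' --slide '[[0, 0, 0], [0, 0, 0], [0, 0, 0], [0, 0, 0], [0, 0, 0]]' --jaw '[55, 35, 15, 15, 15]'

```text
clock: 5.35
tcp_pos: [0.6696, 0.0187, 0.1775]
tool_rot: [[-0.991, 0.133, 0.0], [0.133, 0.991, 0.0], [-0.0, 0.0, -1.0]]
wrist_force: [1.0, -0.1, 0.4]
finger_gap: 0.0287
```

Call:
arm_command --turn '[[0, 0, 0], [0, 0, 0]]' --slide '[[0, 0, 0], [0, 0, 0]]' --jaw '[15, 15]'

```text
clock: 5.55
tcp_pos: [0.6696, 0.0187, 0.1775]
tool_rot: [[-0.991, 0.134, 0.0], [0.134, 0.991, 0.0], [-0.0, 0.0, -1.0]]
wrist_force: [0.6, 0.2, 0.5]
finger_gap: 0.0285
```

The gap is still 28.5 mm: the 34 mm cap is held between the finger faces above the pads, with the pads beneath its rim. There is no side load, so this should lift. I'll draw up 15 mm and check the force against 7 + 0.15·d.

Call:
arm_command --turn '[[0, 0, 0], [0, 0, 0], [0, 0, 0], [0, 0, 0], [0, 0, 0]]' --slide '[[0, 0, -4], [0, 0, -8], [0, 0, -12], [0, 0, -15], [0, 0, -15]]' --jaw '[15, 15, 15, 15, 15]' --force 60

```text
clock: 6.05
tcp_pos: [0.6694, 0.0187, 0.1905]
tool_rot: [[-0.991, 0.134, -0.002], [0.134, 0.991, 0.0], [0.002, 0.0, -1.0]]
wrist_force: [4.5, -0.8, -9.8]
finger_gap: 0.0279
```

Call:
arm_command --turn '[[0, 0, 0], [0, 0, 0]]' --slide '[[0, 0, 0], [0, 0, 0]]' --jaw '[15, 15]'

```text
clock: 6.25
tcp_pos: [0.6695, 0.0187, 0.1905]
tool_rot: [[-0.991, 0.134, -0.002], [0.134, 0.991, 0.0], [0.002, 0.0, -1.0]]
wrist_force: [5.3, -1.0, -10.1]
finger_gap: 0.0281
```

Run:
```python
from h import *
go(pr(0,0,.183))
```

```text
slide [0.4 0.  7.5] turn [ 0.01 -0.09 -0.  ] F [  5.26  -0.95 -10.12] p (np.float64(0.5), np.float64(-0.0), np.float64(190.5))
```

Force 10 N at 13 mm, as predicted. I'll go on in small steps, watching for the catch.

Call:
arm_command --turn '[[0, 0, 0], [0, 0, 0], [0, 0, 0], [0, 0, 0]]' --slide '[[-0.5, 0, -2], [-0.8, 0, -4], [-0.8, 0, -5], [-0.8, 0, -5]]' --jaw '[15, 15, 15, 15]'

```text
clock: 6.65
tcp_pos: [0.6694, 0.0187, 0.196]
tool_rot: [[-0.991, 0.134, -0.003], [0.134, 0.991, 0.0], [0.003, -0.0, -1.0]]
wrist_force: [1.7, 0.2, -11.3]
finger_gap: 0.0282
```

Call:
arm_command --turn '[[0, 0, 0], [0, 0, 0], [0, 0, 0]]' --slide '[[0, 0, -1], [0, 0, -2], [0, 0, -2]]' --jaw '[15, 15, 15]'

```text
clock: 6.95
tcp_pos: [0.6695, 0.0187, 0.199]
tool_rot: [[-0.991, 0.134, -0.002], [0.134, 0.991, 0.0], [0.002, -0.0, -1.0]]
wrist_force: [0.3, 1.0, -11.3]
finger_gap: 0.028
```

Call:
arm_command --turn '[[0, 0, 0], [0, 0, 0], [0, 0, 0]]' --slide '[[0, 0, -1], [0, 0, -2], [0, 0, -2]]' --jaw '[15, 15, 15]'

```text
clock: 7.25
tcp_pos: [0.6695, 0.0187, 0.2011]
tool_rot: [[-0.991, 0.134, -0.002], [0.134, 0.991, 0.0], [0.002, -0.0, -1.0]]
wrist_force: [-2.1, 1.1, -11.4]
finger_gap: 0.0284
```

Call:
arm_command --turn '[[0, 0, 0], [0, 0, 0], [0, 0, 0]]' --slide '[[0, 0, -1], [0, 0, -2], [0, 0, -2]]' --jaw '[15, 15, 15]'

```text
clock: 7.55
tcp_pos: [0.6696, 0.0187, 0.2031]
tool_rot: [[-0.991, 0.134, -0.002], [0.134, 0.991, 0.0], [0.002, -0.0, -1.0]]
wrist_force: [-3.8, 0.7, -11.2]
finger_gap: 0.0281
```

Call:
arm_command --turn '[[0, 0, 0], [0, 0, 0], [0, 0, 0]]' --slide '[[0.4, 0, -1], [0.4, 0, -2], [0.4, 0, -2]]' --jaw '[15, 15, 15]'

```text
clock: 7.85
tcp_pos: [0.6696, 0.0187, 0.2057]
tool_rot: [[-0.991, 0.134, -0.0], [0.134, 0.991, 0.0], [0.0, -0.0, -1.0]]
wrist_force: [-3.8, 1.0, -11.2]
finger_gap: 0.028
```

Call:
arm_command --turn '[[0, 0, 0], [0, 0, 0], [0, 0, 0]]' --slide '[[0.4, 0, -1], [0.4, 0, -2], [0.4, 0, -2]]' --jaw '[15, 15, 15]'

```text
clock: 8.15
tcp_pos: [0.6696, 0.0187, 0.2069]
tool_rot: [[-0.991, 0.134, -0.0], [0.134, 0.991, 0.0], [0.0, 0.0, -1.0]]
wrist_force: [-0.7, 1.5, -13.6]
finger_gap: 0.0282
```

Force is up 2.4 N: either riding over the catch or the start of the buffer. One more small step.

Call:
arm_command --turn '[[0, 0, 0], [0, 0, 0], [0, 0, 0]]' --slide '[[0, 0, -0.7], [0, 0, -1.5], [0, 0, -1.5]]' --jaw '[15, 15, 15]'

```text
clock: 8.45
tcp_pos: [0.6696, 0.0187, 0.2079]
tool_rot: [[-0.991, 0.134, -0.001], [0.134, 0.991, 0.0], [0.001, 0.0, -1.0]]
wrist_force: [0.8, 0.9, -17.8]
finger_gap: 0.0279
```

Now +4 N per mm, about 6 N over the spring: that is the buffer, compressed about 1.5 mm, so the catch is passed. I'll ease down and see whether it holds.

Call:
arm_command --turn '[[0, 0, 0], [0, 0, 0], [0, 0, 0], [0, 0, 0], [0, 0, 0]]' --slide '[[0, 0, 1.5], [0, 0, 3], [0, 0, 4.5], [0, 0, 6], [0, 0, 6]]' --jaw '[15, 15, 15, 15, 15]'

```text
clock: 8.95
tcp_pos: [0.6697, 0.0186, 0.2041]
tool_rot: [[-0.991, 0.133, 0.002], [0.133, 0.991, -0.0], [-0.002, 0.0, -1.0]]
wrist_force: [-3.2, 2.6, -8.0]
finger_gap: 0.0279
```

Call:
arm_command --turn '[[0, 0, 0], [0, 0, 0], [0, 0, 0]]' --slide '[[0, 0, 1], [0, 0, 1.7], [0, 0, 1.7]]' --jaw '[15, 15, 15]'

```text
clock: 9.25
tcp_pos: [0.6698, 0.0187, 0.204]
tool_rot: [[-0.991, 0.133, 0.003], [0.133, 0.991, -0.0], [-0.003, 0.0, -1.0]]
wrist_force: [-5.5, 2.9, -3.0]
finger_gap: 0.0281
```

TCP z stays at 0.204 while the load falls away, so the catch is holding. I'll let go and rise.

Call:
arm_command --turn '[[0, 0, 0], [0, 0, 0], [0, 0, 0], [0, 0, 0], [0, 0, 0]]' --slide '[[0, 0, 0], [0, 0, 0], [0, 0, 0], [0, 0, 0], [0, 0, 0]]' --jaw '[40, 60, 85, 85, 85]'

```text
clock: 9.75
tcp_pos: [0.67, 0.0185, 0.2017]
tool_rot: [[-0.991, 0.134, 0.001], [0.134, 0.991, -0.0], [-0.001, 0.0, -1.0]]
wrist_force: [0.4, 1.0, 0.5]
finger_gap: 0.0851
```

Call:
arm_command --turn '[[0, 0, 0], [0, 0, 0], [0, 0, 0], [0, 0, 0], [0, 0, 0]]' --slide '[[0, 0, -20], [0, 0, -50], [0, 0, -90], [0, 0, -120], [0, 0, -120]]' --jaw '[85, 85, 85, 85, 85]'

```text
clock: 10.25
tcp_pos: [0.6717, 0.0184, 0.3276]
tool_rot: [[-0.991, 0.133, 0.012], [0.133, 0.991, 0.001], [-0.012, 0.002, -1.0]]
wrist_force: [-0.0, 0.3, 0.3]
finger_gap: 0.0851
```

Run:
```python
from h import *
d=grab('wrist');d=grab('wrist'); cv2.imwrite('pics/w2.png',d['pixels']); C=cloud(d)
q=C[(C[...,2]>.24)&(np.hypot(C[...,0]-.669,C[...,1]-.019)<.03)]; print('cap',len(q),q.mean(0).round(4), np.median(q[:,2]))
m=(C[...,2]>.03)&(C[...,2]<.04)&(C[...,0]<.7)&(abs(C[...,1]-.035)<.04); q=C[m]
print('bar',len(q)); r=np.array([inpress(p) for p in q[::5]]); print(r.min(0),r.max(0),np.percentile(r,[2,50,98],axis=0))
go(pr(-225,0,.30))
```

```text
cap 7235 [0.6617 0.02   0.3405] 0.39788083192368423
bar 6408
[-173.7  -21.7   32.7] [-32.   19.2  39.7] [[-171.052  -20.2     33.6  ]
 [-107.      -1.4     35.4  ]
 [ -35.1     17.9     37.2  ]]
slide [ 2.250004e+05  8.290000e+01 -3.663000e+02] turn [0.05 0.1  0.02] F [-0.6   0.68  0.5 ] p (np.float64(0.7), np.float64(0.0), np.float64(321.9))
```

View pics/w2.png

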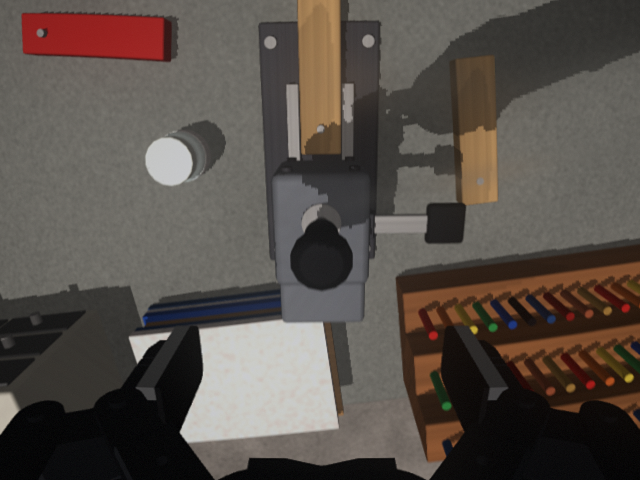

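The wrist view shows the hammer up: its bright shaft is visible at (321,218) under the cap at (321,255). The pin is at (320,128), the pad at (446,223), and the bar's far end is at row 155.

Run:
```python
from h import *
d=load('wrist'); C=cloud(d)
for u,v in((446,223),(430,223),(400,223)): print('pad',inpress(pt(d,u,v)))
print('cap',inpress(pt(d,321,262)),'pin',inpress(pt(d,320,128)))
for v in(15,60,110,140): 
    print('bar edges',v,[inpress(atz(d,u,v,.036))[:2] for u in (299,341)])
t=load('top'); P=cloud(t); q=P[290:325,250:300].reshape(-1,3); q=q[q[:,2]>.015]; print('yellow',q.min(0).round(3),q.max(0).round(3))
go(pr(-.215,-.003,.30))
```

```text
pad (np.float64(5.3), np.float64(95.3), np.float64(156.3))
pad (np.float64(5.2), np.float64(82.8), np.float64(157.1))
pad (np.float64(6.3), np.float64(60.7), np.float64(153.2))
cap (np.float64(-1.5), np.float64(0.4), np.float64(257.5)) pin (np.float64(-57.8), np.float64(-0.5), np.float64(41.0))
bar edges 15 [(np.float64(-160.3), np.float64(-19.9)), (np.float64(-160.3), np.float64(18.8))]
bar edges 60 [(np.float64(-120.5), np.float64(-20.3)), (np.float64(-120.6), np.float64(19.3))]
bar edges 110 [(np.float64(-74.6), np.float64(-20.8)), (np.float64(-74.7), np.float64(19.9))]
bar edges 140 [(np.float64(-46.0), np.float64(-21.2)), (np.float64(-46.0), np.float64(20.3))]
yellow [0.23  0.007 0.015] [0.454 0.221 1.853]
slide [215.8  -3.   21.5] turn [0.05 0.1  0.02] F [-0.6   0.68  0.5 ] p (np.float64(0.7), np.float64(0.0), np.float64(321.9))
```

Call:
arm_command --turn '[[0, 0, 0], [0, 0, 0], [0, 0, 0], [0, 0, 0], [0, 0, 0]]' --slide '[[45, 0, 0], [90, 0, 0], [135, 0, 0], [180, -0.5, 5], [216, -1, 20]]' --jaw '[85, 40, 0, 0, 0]'

```text
clock: 10.85
tcp_pos: [0.4533, 0.0464, 0.3007]
tool_rot: [[-0.991, 0.133, 0.001], [0.133, 0.991, 0.0], [-0.001, 0.0, -1.0]]
wrist_force: [0.6, 1.2, -0.6]
finger_gap: 0.0277
```

Call:
arm_command --turn '[[0, 0, 0], [0, 0, 0], [0, 0, 0], [0, 0, 0], [0, 0, 0]]' --slide '[[0, 0, 30], [0, 0, 75], [0, 0, 120], [0, 0, 160], [0, 0, 180]]' --jaw '[0, 0, 0, 0, 0]'

```text
clock: 11.35
tcp_pos: [0.452, 0.0452, 0.1167]
tool_rot: [[-0.991, 0.134, -0.008], [0.134, 0.991, -0.003], [0.007, -0.004, -1.0]]
wrist_force: [0.1, -1.0, -0.4]
finger_gap: 0.0
```

Run:
```python
from h import *
go(pr(-.21,-.001,.022))
```

```text
slide [-9.3  2.3 94.7] turn [-0.23 -0.43 -0.02] F [ 0.06 -0.98 -0.38] p (np.float64(-218.6), np.float64(-2.9), np.float64(116.7))
```

Call:
arm_command --turn '[[0, 0, 0], [0, 0, 0], [0, 0, 0], [0, 0, 0], [0, 0, 0]]' --slide '[[0, 0, 40], [0, 0, 75], [0, 0, 94], [0, 0, 97], [0, 0, 97]]' --jaw '[0, 0, 0, 0, 0]'

```text
clock: 11.85
tcp_pos: [0.4547, 0.0462, 0.0234]
tool_rot: [[-0.991, 0.133, -0.002], [0.133, 0.991, -0.001], [0.002, -0.002, -1.0]]
wrist_force: [0.3, -0.6, 0.3]
finger_gap: -0.0006
```

Call:
arm_command --turn '[[0, 0, 0], [0, 0, 0]]' --slide '[[0, 0, 0], [0, 0, 0]]' --jaw '[0, 0]'

```text
clock: 12.05
tcp_pos: [0.4561, 0.0469, 0.0253]
tool_rot: [[-0.991, 0.133, 0.002], [0.133, 0.991, 0.001], [-0.002, 0.001, -1.0]]
wrist_force: [-0.6, -1.6, 0.4]
finger_gap: 0.0003
```

Run:
```python
from h import *
go(pr(-.20,-.001,.022))
```

```text
slide [-14.7  -0.3   3.3] turn [0.08 0.13 0.03] F [-0.64 -1.62  0.41] p (np.float64(-214.7), np.float64(-0.7), np.float64(25.3))
```

Call:
arm_command --turn '[[0, 0, 0], [0, 0, 0], [0, 0, 0], [0, 0, 0], [0, 0, 0]]' --slide '[[-8, 0, 2], [-16, 0, 2], [-24, 0, 2], [-32, 0, 2], [-40, 0, 2]]' --jaw '[0, 0, 0, 0, 0]'

```text
clock: 12.55
tcp_pos: [0.4953, 0.0409, 0.022]
tool_rot: [[-0.991, 0.134, -0.001], [0.134, 0.991, -0.0], [0.001, -0.0, -1.0]]
wrist_force: [-1.8, -0.0, 0.9]
finger_gap: -0.0001
```

Call:
arm_command --turn '[[0, 0, 0], [0, 0, 0], [0, 0, 0], [0, 0, 0], [0, 0, 0]]' --slide '[[-6, 0, 0], [-12, 0, 0], [-18, 0, 0], [-24, 0, 0], [-28, 0, 0]]' --jaw '[0, 0, 0, 0, 0]'

```text
clock: 13.05
tcp_pos: [0.5235, 0.0375, 0.022]
tool_rot: [[-0.991, 0.134, 0.0], [0.134, 0.991, 0.0], [-0.0, 0.0, -1.0]]
wrist_force: [-0.9, 0.4, 0.9]
finger_gap: 0.0003
```

Run:
```python
from h import *
go(pr(-.136,-.001,.022))
d=grab('wrist'); C=cloud(d); cv2.imwrite('pics/w3.png',d['pixels'])
```

```text
slide [-10.7  -0.    0. ] turn [0.01 0.03 0.02] F [-0.92  0.37  0.93] p (np.float64(-146.7), np.float64(-1.0), np.float64(22.0))
```

Now small steps until the stop is felt.

Call:
arm_command --turn '[[0, 0, 0], [0, 0, 0], [0, 0, 0], [0, 0, 0], [0, 0, 0]]' --slide '[[-2, 0, 0], [-4, 0, 0], [-6, 0, 0], [-8, 0, 0], [-8, 0, 0]]' --jaw '[0, 0, 0, 0, 0]'

```text
clock: 13.6
tcp_pos: [0.5312, 0.0365, 0.0222]
tool_rot: [[-0.991, 0.133, 0.001], [0.133, 0.991, 0.0], [-0.001, 0.0, -1.0]]
wrist_force: [0.7, 0.0, -0.2]
finger_gap: -0.0004
```

Call:
arm_command --turn '[[0, 0, 0], [0, 0, 0], [0, 0, 0]]' --slide '[[-1, 0, 0], [-2, 0, 0], [-2, 0, 0]]' --jaw '[0, 0, 0]'

```text
clock: 13.9
tcp_pos: [0.5325, 0.0361, 0.0221]
tool_rot: [[-0.991, 0.134, -0.0], [0.134, 0.991, -0.0], [0.0, -0.0, -1.0]]
wrist_force: [-2.0, 0.4, 1.0]
finger_gap: 0.0002
```

Call:
arm_command --turn '[[0, 0, 0], [0, 0, 0], [0, 0, 0]]' --slide '[[-1, 0, 0], [-2, 0, 0], [-2, 0, 0]]' --jaw '[0, 0, 0]'

```text
clock: 14.2
tcp_pos: [0.5348, 0.0358, 0.0221]
tool_rot: [[-0.991, 0.134, 0.0], [0.134, 0.991, 0.0], [-0.0, 0.0, -1.0]]
wrist_force: [-1.7, -0.1, 1.9]
finger_gap: 0.0001
```

Run:
```python
from h import *
go(pr(-.136,-.001,.022))
```

```text
slide [0.8 0.1 0.1] turn [0.01 0.02 0.02] F [-1.67 -0.13  1.94] p (np.float64(-135.2), np.float64(-1.1), np.float64(22.1))
```

Call:
arm_command --turn '[[0, 0, 0], [0, 0, 0], [0, 0, 0]]' --slide '[[-1, 0, 0], [-2, 0, 0], [-2, 0, 0]]' --jaw '[0, 0, 0]'

```text
clock: 14.5
tcp_pos: [0.5353, 0.0355, 0.0219]
tool_rot: [[-0.991, 0.134, -0.003], [0.134, 0.991, -0.0], [0.003, -0.001, -1.0]]
wrist_force: [-4.7, 2.0, 3.5]
finger_gap: 0.0
```

Call:
arm_command --turn '[[0, 0, 0], [0, 0, 0], [0, 0, 0]]' --slide '[[-1, 0, 0], [-1.5, 0, 0], [-1.5, 0, 0]]' --jaw '[0, 0, 0]'

```text
clock: 14.8
tcp_pos: [0.5353, 0.0353, 0.0219]
tool_rot: [[-0.991, 0.134, -0.006], [0.134, 0.991, -0.001], [0.006, -0.001, -1.0]]
wrist_force: [-7.4, 3.7, 6.5]
finger_gap: 0.0003
```

Run:
```python
from h import *
go(pr(-.136,-.001,.022))
```

```text
slide [ 1.3  0.5 -0.1] turn [-0.09 -0.32 -0.01] F [-7.44  3.7   6.52] p (np.float64(-134.7), np.float64(-1.5), np.float64(21.9))
```

The bar is hard against the stop: no motion with force rising to 8 N, and its near end at about -124 mm (expected -125). I'll back off, rise and look.

Call:
arm_command --turn '[[0, 0, 0], [0, 0, 0], [0, 0, 0], [0, 0, 0], [0, 0, 0]]' --slide '[[4, 0, 0], [15, 0, 0], [30, 0, -10], [30, 0, -50], [30, 0, -100]]' --jaw '[0, 0, 0, 0, 0]'

```text
clock: 15.3
tcp_pos: [0.5064, 0.0389, 0.1214]
tool_rot: [[-0.991, 0.133, -0.005], [0.133, 0.991, -0.002], [0.004, -0.003, -1.0]]
wrist_force: [0.4, -0.0, 0.5]
finger_gap: -0.0001
```

Call:
arm_command --turn '[[0, 0, 0], [0, 0, 0], [0, 0, 0], [0, 0, 0], [0, 0, 0]]' --slide '[[0, 0, -40], [0, 10, -90], [0, 20, -140], [0, 20, -150], [0, 20, -150]]' --jaw '[0, 0, 0, 0, 0]'

```text
clock: 15.8
tcp_pos: [0.5119, 0.0598, 0.2745]
tool_rot: [[-0.991, 0.133, 0.006], [0.133, 0.991, 0.003], [-0.006, 0.003, -1.0]]
wrist_force: [-0.2, -0.3, -0.7]
finger_gap: -0.0001
```

Run:
```python
from h import *
d=grab('scene')
t=grab('top'); P=cloud(t)
a=cv2.resize(t['pixels'][165:285,240:400],(800,600),interpolation=cv2.INTER_CUBIC)
b=cv2.resize(d['pixels'][225:345,290:450],(800,600),interpolation=cv2.INTER_CUBIC)
cv2.imwrite('pics/c2.png',cv2.resize(np.vstack([a,b]),(400,600),interpolation=cv2.INTER_AREA))
S=cloud(d); q=S[(S[...,2]>.2)&(np.hypot(S[...,0]-.669,S[...,1]-.019)<.025)]; print('cap top',len(q),np.percentile(q[:,2],[5,50,95]) if len(q) else '')
go(pr(.005,.095,.30))
```

```text
cap top 258 [0.21288569 0.25333402 0.26012695]
slide [-167.9   76.5  -29.9] turn [-0.02 -0.13 -0.  ] F [-0.99 -0.17 -0.07] p (np.float64(-163.0), np.float64(18.5), np.float64(270.5))
```

View pics/c2.png

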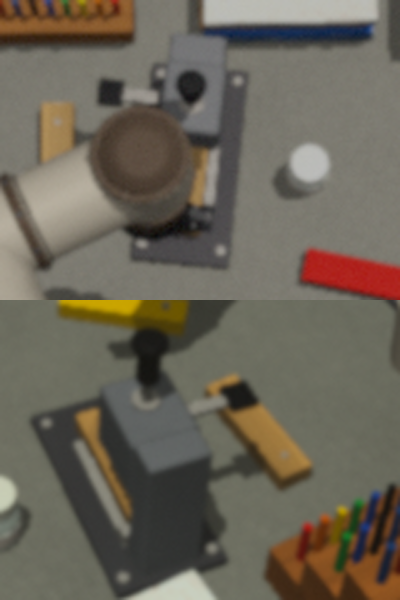

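The crops show the hammer raised (cap at (190,85) in the upper one; its top measures 0.26 m) and the bar slid in under the head. Next I'll move over the pad.

Call:
arm_command --turn '[[0, 0, 0], [0, 0, 0], [0, 0, 0], [0, 0, 0], [0, 0, 0]]' --slide '[[-30, 40, 0], [-60, 78, 0], [-105, 78, 0], [-150, 78, 0], [-168, 78, 0]]' --jaw '[0, 0, 0, 0, 0]'

```text
clock: 16.4
tcp_pos: [0.6898, 0.1133, 0.2663]
tool_rot: [[-0.991, 0.135, -0.007], [0.135, 0.991, -0.003], [0.006, -0.003, -1.0]]
wrist_force: [-1.0, -0.2, 0.4]
finger_gap: -0.0003
```

Call:
arm_command --turn '[[0, 0, 0], [0, 0, 0], [0, 0, 0], [0, 0, 0], [0, 0, 0]]' --slide '[[0, 0, 25], [0, 0, 55], [0, 0, 80], [0, 0, 90], [0, 0, 90]]' --jaw '[0, 0, 0, 0, 0]'

```text
clock: 16.9
tcp_pos: [0.6864, 0.1133, 0.1781]
tool_rot: [[-0.991, 0.134, -0.007], [0.134, 0.991, -0.003], [0.006, -0.003, -1.0]]
wrist_force: [0.9, 0.8, -0.3]
finger_gap: -0.0002
```

Run:
```python
from h import *
go(pr(.005,.096,.165))
d=load('scene'); print('near end corner',inpress(atz(d,325.2,269,.036)))
d=grab('top'); u,v,_=proj(d,pr(-.08,0,.036)); C=cloud(d)
q=C[220:290,285:345].reshape(-1,3); q=q[(q[:,2]>.030)&(q[:,2]<.042)]; r=np.array([inpress(p) for p in q]); r=r[abs(r[:,1])<20]; print('bar top x',r.min(0),np.percentile(r[:,0],[2,98]))
```

```text
slide [-0.5  0.  13.1] turn [-0.2  -0.37 -0.  ] F [ 0.87  0.75 -0.28] p (np.float64(4.6), np.float64(96.0), np.float64(178.1))
near end corner (np.float64(-121.7), np.float64(-5.9), np.float64(36.0))
bar top x [-123.6  -19.9   30. ] [-121.31   -18.394]
```

The bar's near end measures -123.6 mm from the top camera, so it is home. Pressing the paddle.

Call:
arm_command --turn '[[0, 0, 0], [0, 0, 0], [0, 0, 0], [0, 0, 0], [0, 0, 0]]' --slide '[[0, 0, 12], [0, 0, 19], [0, 0, 24], [0, 0, 29], [0, 0, 33]]' --jaw '[0, 0, 0, 0, 0]'

```text
clock: 17.45
tcp_pos: [0.6879, 0.1142, 0.1499]
tool_rot: [[-0.991, 0.133, 0.001], [0.133, 0.991, 0.0], [-0.001, 0.0, -1.0]]
wrist_force: [-1.9, 0.6, 3.2]
finger_gap: 0.0002
```

Call:
arm_command --turn '[[0, 0, 0], [0, 0, 0], [0, 0, 0]]' --slide '[[0, 0, 4], [0, 0, 5], [0, 0, 5]]' --jaw '[0, 0, 0]'

```text
clock: 17.75
tcp_pos: [0.688, 0.1139, 0.1437]
tool_rot: [[-0.991, 0.134, -0.0], [0.134, 0.991, -0.0], [0.0, -0.0, -1.0]]
wrist_force: [0.4, -1.1, 1.2]
finger_gap: -0.0002
```

Run:
```python
from h import *
go(pr(.005,.096,.165))
d=grab('scene')
S=cloud(d); q=S[(S[...,2]>.185)&(np.hypot(S[...,0]-.669,S[...,1]-.019)<.025)]; print('cap top',len(q),np.percentile(q[:,2],[5,50,95]) if len(q) else '')
```

```text
slide [  1.1  -0.8 -21.3] turn [-0.01 -0.01  0.02] F [ 0.44 -1.07  1.24] p (np.float64(6.1), np.float64(96.8), np.float64(143.7))
cap top 242 [0.18827212 0.22779474 0.23433348]
```

The hammer fired: cap top went from 0.26 to 0.23 m. I'll lift off and measure the cap from the earlier viewpoint.

Call:
arm_command --turn '[[0, 0, 0], [0, 0, 0], [0, 0, 0], [0, 0, 0], [0, 0, 0]]' --slide '[[0, 0, -12], [0, 0, -40], [0, 0, -85], [0, 0, -125], [0, 0, -157]]' --jaw '[0, 0, 0, 0, 0]'

```text
clock: 18.3
tcp_pos: [0.6884, 0.114, 0.3053]
tool_rot: [[-0.991, 0.133, 0.004], [0.133, 0.991, 0.001], [-0.004, 0.002, -1.0]]
wrist_force: [-0.1, -0.7, -0.1]
finger_gap: 0.0003
```

Call:
arm_command --turn '[[0, 0, 0], [0, 0, 0], [0, 0, 0], [0, 0, 0], [0, 0, 0]]' --slide '[[10, -45, 0], [20, -90, 0], [30, -130, 0], [43, -160, 0], [43, -160, 0]]' --jaw '[40, 85, 85, 85, 85]'

```text
clock: 18.8
tcp_pos: [0.6223, -0.042, 0.3031]
tool_rot: [[-0.991, 0.137, 0.002], [0.137, 0.991, -0.0], [-0.002, 0.0, -1.0]]
wrist_force: [1.3, 0.1, -0.4]
finger_gap: 0.0722
```

Call:
arm_command --turn '[[0, 0, 0], [0, 0, 0]]' --slide '[[0, 0, 0], [0, 0, 0]]' --jaw '[85, 85]'

```text
clock: 19.0
tcp_pos: [0.6244, -0.0381, 0.3014]
tool_rot: [[-0.991, 0.133, 0.001], [0.133, 0.991, 0.0], [-0.001, 0.0, -1.0]]
wrist_force: [-0.2, 0.9, 0.3]
finger_gap: 0.0853
```

Run:
```python
from h import *
def cap(C):
    q=C[(C[...,2]>.225)&(C[...,2]<.25)&(np.hypot(C[...,0]-.669,C[...,1]-.019)<.012)]; return len(q),np.percentile(q[:,2],[10,50,90]).round(4)
print('before top',cap(cloud(load('top')))) 
d=grab('wrist'); C=cloud(d); print('wrist now',cap(C)); m=C[(np.abs(C[...,2]-.176)<.008)&(abs(C[...,0]-.68)<.06)&(abs(C[...,1]-.018)<.03)]; print('head top',np.median(m[:,2]))
d=grab('top'); print('top now',cap(cloud(d)))
r=np.array([inpress(p) for p in cloud(d)[220:290,285:345].reshape(-1,3) if .03<p[2]<.042]); r=r[abs(r[:,1])<20]; print('bar near',np.percentile(r[:,0],[0,2]))
s=cv2.resize(grab('scene')['pixels'],(640,480)); cv2.imwrite('pics/end.png',np.vstack([cv2.resize(d['pixels'],(400,300)),cv2.resize(s,(400,300))])); go(pr(-.037,-.064,.3))
```

```text
before top (4, array([0.2332, 0.2492, 0.2494]))
wrist now (1165, array([0.2311, 0.2319, 0.2327]))
head top 0.1752971282835497
top now (1, array([0.228, 0.228, 0.228]))
bar near [-123.9   -121.444]
slide [ 0.4 -2.   0.8] turn [-0.   -0.02  0.1 ] F [-0.13 -0.47  0.45] p (np.float64(-36.6), np.float64(-62.0), np.float64(300.8))
```

View pics/end.png

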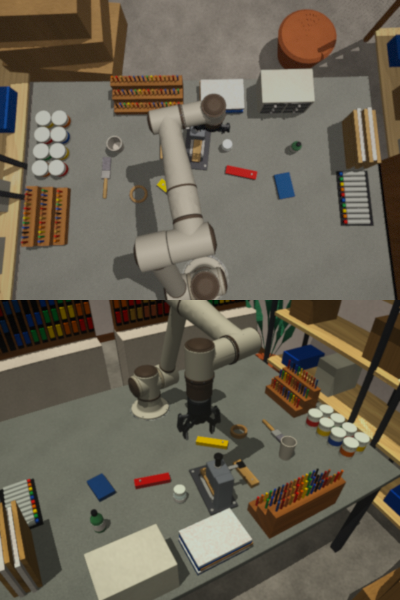

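The end view shows the arm clear, with the bystanders, spare bar, and red and yellow bars where they were. The cap top is 0.2319 m (0.2326 after the head-top offset), against 0.2325 for a foot resting on a flush pin. A proud pin would hold it up to 6 mm higher.

```bash
python3 -c "
from plant import arm; print(arm.job_done())"
```

```text
the job is handed in; nothing more can be done
None
```

The hammer has been cocked, the bar pushed home and the trip pressed. The hammer fired, and I handed the job in at about 19 s on the robot's clock.

- **Cocking:** I drew the knob up about 30 mm. The force rose to about 6 N above the spring, which is roughly 1.5 mm into the buffer and inside the 3 mm limit. I then eased it down until the catch took the load, and let go.
- **Grip:** The fingers closed to about 28 mm instead of the neck's 22 mm, probably holding on the cap rim. One regrip 6 mm lower did not change that, but the lift was steady.
- **Bar:** I pushed it until it stopped moving against about 8 N. Its near end measured -124 mm against -125 expected, within the camera error.
- **Pin:** The pin is hidden under the hammer's foot, so I judged it by the cap height. The cap top measured 0.2319 m, or 0.2326 m corrected by the head-top reading; a flush pin would give 0.2325 m.
- **Disagreeing check:** The top camera had too few points on the cap to confirm this, so the flush reading rests on the wrist camera, backed roughly by the scene camera.
- **Surroundings:** The final view shows everything else unmoved and the arm clear.

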